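# Draw up and lock the turnbuckle of a casting-mould clamp

### The job

The two-part plaster casting mould stands open in its clamp. Wind the star-handled turnbuckle until the halves have met and are held snug, well past first touch but without forcing it, because overtightened plaster chips; then swing the locknut lever over until it jams. Let go, and leave the other things on the bench where they are.

Things in the scene. Friction and masses are not known exactly. Their poses are not given: they have to be found in the camera images.
- clamp: Mould clamp, fixed: plywood base 310 x 390 x 18 mm, two grey jaws sliding on guide rods. Origin on the bench below the turnbuckle's middle; x points to the mould (roughly to the robot's left), y along the turnbuckle to its left end, z up. Mould behind the turnbuckle at x = 112 to 232 mm, top 150 mm high; jaw arms beside it at |y| = 88 to 106 mm, tops 143 mm high.
- tie_mid (a point): Centre of the turnbuckle body, a dark steel tube 31 mm thick, 90 mm long, axis parallel to the clamp's y, 125 mm above the bench. Its hub carries 4 steel spokes 10 mm thick at 90 degrees in the clamp's plane y = 0, each with a 22 mm black ball knob. TIGHTEN by turning the top spoke towards the mould (to the robot's left): both rods draw in, each jaw 6 mm per turn. It stays where it is left.
- knob_0 (a point): Centre of one of the four ball knobs (22 mm, 85 mm from the turnbuckle's axis); turns with the body. Push an upper knob from behind with the shut fingers, tips about 10 mm below its centre, round its arc over the top, then take the next knob. A ball pinched from above tends to creep out of the fingers. Nothing as high stands within 45 mm of it along the clamp's y.
- knob_1 (a point): Centre of the next knob, 90 degrees on in the tightening sense. FEEL, square to the spoke at a knob: running free takes a steady 6 N; once the halves meet it climbs steeply within a fraction of a turn. Snug is 3 to 6.5 N above free running (aim for 4.5 N above, 10.5 N in all); 9 N above chips the plaster. A hand that stands still reads less: judge it while turning slowly.
- knob_2 (a point): Centre of the knob opposite knob_0. How far: the halves start 3 to 8 mm apart and meet after 0.25 to 0.65 of a turn; from there to snug the turnbuckle is wound a little further, by feel, and this no longer shows in the positions of jaws or halves, which stop where they meet.
- knob_3 (a point): Centre of the knob opposite knob_1.
- jaw_left: Left (clamp's +y) jaw: grey steel, sliding along the clamp's y, with the left threaded rod and the left plaster half fixed to it, a white block 120 x 88 x 100 mm. Its origin is only a reference point (it coincides with the clamp's origin when the halves stand 12 mm apart).
- jaw_right: Right jaw with the right rod and the right plaster half, the mirror image of the left one.
- face_left (a point): Point on the left half's meeting face: its front top edge, 150 mm above the bench. The halves touch when face_left and face_right coincide.
- face_right (a point): The same point on the right half.
- locknut (a joint): Turn of the lever locknut on the right (clamp's -y) rod, rad: 0 to 0.25 slack (start), 1.25 jammed (hard stop); above 1.05 counts as jammed. At value v the lever leans v - 0.7 rad from upright, positive to the mould: it is swung over the top, towards the mould. About 4 N at its ball moves it; it stays where left. It stays slack until the turnbuckle has been wound.
- lever_end (a point): Centre of the steel ball, 16 mm thick, at the end of the locknut's 10 mm thick lever, 75 mm from the turnbuckle's axis, at about y = -62 to -67 mm of the clamp (it draws in with the right jaw). Push it like a knob.
- glaze_brush: Bystander: brush lying on the margin (clamp's +y) of the clamp's base.
- wood_rib: Bystander: small wooden potter's rib lying on the margin (clamp's -y) of the clamp's base.
- bisque_cup: Bystander: unglazed mug, 85 mm high, beyond the mould end of the clamp.
- slip_jug: Bystander: white jug, 130 mm high, beside the turnbuckle end of the clamp.
- glaze_jar: Bystander: closed jar, 100 mm high, on the left of the bench.
- bisque_bowl: Bystander: unglazed bowl, 60 mm high, on the right of the bench.
- turning_tool: Bystander: hand tool with a wooden handle, on the left of the bench.

How it is judged:
On the way, in this order (a step that is already met when the one before it is completed fails the run):
1. the turnbuckle is wound until the mould halves are held snug (contact force between jaw_left and jaw_right between 100 and 320 N), for 0.3 s.
2. then the locknut lever is swung over and jammed (all of step 1 and value of joint locknut above 1.05 rad), for 0.2 s.
At the end, for the whole second after the job is handed in: The plaster halves are pressed together with 100 to 320 N (3 to 6.5 N above the free-running force at a knob), the locknut's lever is jammed (joint above 1.05 rad) and at rest, and the robot has let go (all of step 2 and velocity of joint locknut below 0.05 rad/s); the robot touches nothing.
It fails at once if the turnbuckle is overtightened: the halves are pressed together with more than 430 N and the plaster chips (contact force between jaw_left and jaw_right above 430 N).
It fails at once if a bystander is pushed more than 30 mm from its place (distance of any of glaze_brush, wood_rib, bisque_cup, slip_jug, glaze_jar, bisque_bowl, turning_tool from where it was at the start of the episode above 0.03 m).
It also fails if it takes over 72 s, if anything falls off the work surface, if the arm or the gripper's body presses on something with over 40 N, if the wrist force passes 120 N, or if a joint passes its speed limit or range.

### The arm

A 7-joint arm with a two-finger parallel gripper is mounted at the origin on the work surface. World frame = base frame: x ahead of the robot, y to its left, z up, the work surface at z = 0. Lengths are in m, angles in rad, forces in N, time in s.
With the tool pointing down it reaches from about 0.4 to 0.85 m from the base axis. Payload 10.4 kg.
Tool frame: the origin (TCP) lies at the centre of the arm's flange, where the gripper is bolted on; the fingertips stand 182 mm ahead of it and the grasp point (between the pads) lies 164 mm ahead of it; z points along the fingers, y is the line along which they close (so a half turn about z gives the same grasp; the last joint's range is limited). The gripper opens to 87 mm and grips with 3 to 60 N. Pads are 19 mm wide; open, the fingers measure 117 mm over their backs; the gripper's body (75 mm by 190 mm) begins 51 mm behind the grasp point.
Start: joints at [-1.347, 0.332, -0.065, 1.46, 0.022, 1.35, -0.088], TCP at [0.153, 0.606, 0.405] pointing down, gripper open.
Joint ranges: [-2.6, 2.6], [-0.5, 2.12], [-1.47, 1.34], [0.16, 2.42], [-1.27, 4.41], [0.06, 2.06], [-2.6, 2.6]. Speed limits (rad/s): [2.22, 2.22, 2.79, 2.79, 3.14, 3.14, 3.14].

### API

Orientations are given as [roll, pitch, yaw] about the fixed x, y, z axes, in that order (R = Rz(yaw) Ry(pitch) Rx(roll)).
In Python, from workcell import * gives the robot as it stands.
- The arm moves only by the tool play_rows, never from a script. Its argument "series" is a list that holds one entry, the list of rows, each a list of 6 numbers: the shift along the tool's x, y, z in mm, then the turn, a rotation vector about the tool's x, y, z in rad. In form: [[[x, y, z, ax, ay, az], ...]]. A call has exactly 8 rows; each row shifts and turns the commanded pose from where the row before left it, along the tool's axes as they then stand; what a row does not reach is not made up. A row lasts 1/10 s, in which the tool goes at most 50 mm and 8.59 degrees, less where a joint would pass 70% of its speed; a pose out of reach is approached as far as the arm can. A call is refused whole if a number of a shift passes 50 or a number of a turn 0.15, either way. A call with a gripper value outside its range is refused whole. "jaw" is the finger opening in mm, from 0 to 87, set as the call begins (left out, the last holds). The fingers move at their own pace and stop on an object; "grip_force" is the grip in N (left out, the last holds). Time passes only in rows, so rows that do not move let the fingers close, or fill a call up. It gives the time, the measured TCP pose, the force, the opening and the grip force at its end, in the units of the state.
- get_obs(): the state, without advancing time (a new reading comes with each control period).
- camera(name): name is "scene" or "top" or "wrist"; returns a dict with "pixels" (480x640x3 uint8, red, green, blue), "z_map" (480x640 float32, m along the optical axis (not along the pixel's ray), 0 where there is no reading), "K" (3x3 intrinsics, pixels), "pose" (4x4, takes a point from camera to world coordinates); the wrist camera has in their place "T_tool_cam" (4x4, takes a point from camera to tool coordinates, whose origin is the TCP and whose axes are the flange's). Camera axes: x right, y down, z forward; pixel columns grow to the right and rows downward; lengths in m; the calibration is good to about 2 mm. A picture is of the moment at which its call begins: read the wrist's pose just before it.
- hand_in(): hands the job in; it is judged then, once.
The state is a dict: "time": time; "joints": joint angles; "qvel": joint speeds; "tau": joint torques, N m; "tool_pos": TCP position; "ee_rot": TCP orientation; "force": force on the tool from outside, world axes, zero at the start; "moment": the same for the moment, N m; "gripper_width": finger opening in m; "finger_force": force on a finger pad.
Only numpy, scipy, OpenCV 4.12 (cv2) and the standard library are available. Lean on these libraries where they do the work, as an engineer would, in place of code of your own. Each camera call takes 0.05 s, during which the arm holds its last target. There are 200 camera calls.

## Working session

There is one attempt and no reset: what is moved stays moved. The work goes in short steps, Python scripts to look and compute and a tool call to move; the robot and the scene stay as the last step left them, time stands still between calls to the robot, and variables do not carry over. Pictures are saved under pics/ and viewed, at most 10 in all, crops included, and the job is handed in when it is done.

Besides the shell and the picture viewer there is one more tool, called by a JSON object that holds its "api" and its "payload", one argument or row to a line. play_rows: Moves the arm, as the interface text tells. Its arguments: {"type":"object","properties":{"series":{"type":"array","items":{"type":"array","items":{"type":"array","items":{"type":"number"}}}},"jaw":{"type":"number"},"grip_force":{"type":"number"}},"required":["series"]}

```bash
mkdir -p pics; ls
python3 - <<'E'
from workcell import *
import numpy as np,cv2
o=get_obs();print({k:np.round(v,3) for k,v in o.items()})
for n in("scene","top"):
    c=camera(n);cv2.imwrite(f"pics/{n}0.png",c["pixels"][:,:,::-1]);np.savez(f"{n}0.npz",**c);print(n,c["K"].round(1).tolist(),c["pose"].round(3).tolist())
E
```

```text
pics
{'time': np.float64(0.0), 'joints': array([-1.347,  0.333, -0.065,  1.461,  0.022,  1.35 , -0.088]), 'qvel': array([-0.001,  0.   , -0.001, -0.001,  0.   ,  0.001,  0.   ]), 'tau': array([-1.0000e-03, -6.2325e+01,  2.4000e-02, -3.8992e+01, -6.1000e-02,
        4.0000e-02,  0.0000e+00]), 'tool_pos': array([0.153, 0.606, 0.404]), 'ee_rot': array([-3.14 ,  0.   ,  2.895]), 'force': array([-0.433,  0.257, -0.584]), 'moment': array([-0.02 ,  0.009, -0.032]), 'finger_force': np.float64(0.0), 'gripper_width': np.float64(0.087)}
scene [[574.3, 0.0, 332.7], [0.0, 574.3, 232.6], [0.0, 0.0, 1.0]] [[-0.734, 0.561, -0.384, 1.129], [0.679, 0.594, -0.431, 0.631], [-0.014, -0.577, -0.817, 1.369], [0.0, 0.0, 0.0, 1.0]]
top [[487.3, 0.0, 315.8], [0.0, 487.3, 242.3], [0.0, 0.0, 1.0]] [[0.005, -0.983, 0.182, 0.321], [-1.0, -0.007, -0.009, -0.031], [0.01, -0.182, -0.983, 1.493], [0.0, 0.0, 0.0, 1.0]]
```

View pics/scene0.png

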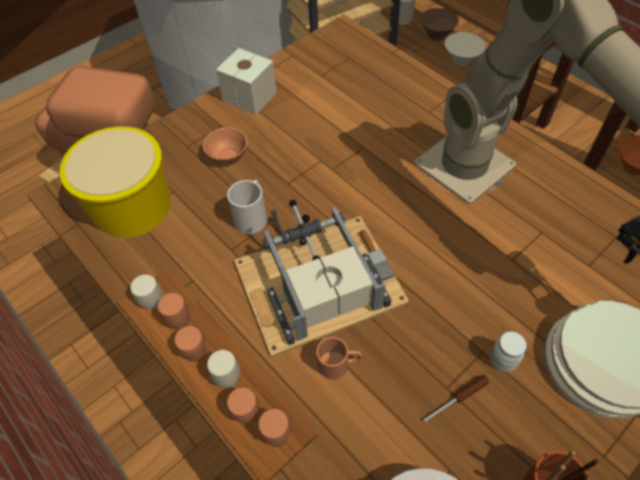

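View pics/top0.png

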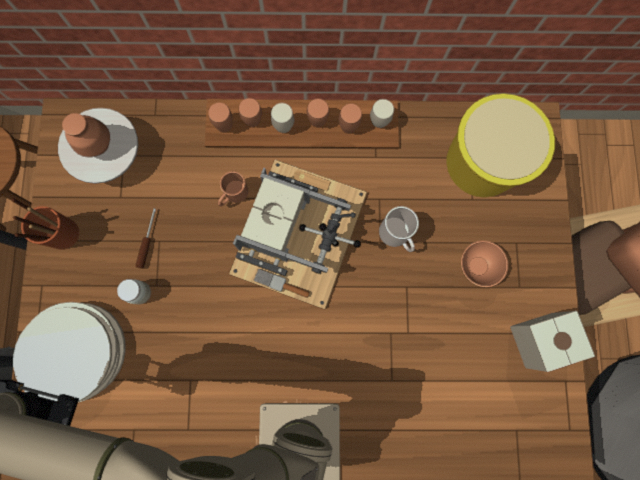

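The top view shows the clamp at about (300,235), the turnbuckle at about (329,235), and spoke knobs near (303,228) and (357,243). Next I'll zoom in and measure.

```bash
cat > h.py <<'E'
import numpy as np,cv2
def pt(c,u,v,d=None):
    K=c["K"];z=c["z_map"][int(v),int(u)] if d is None else d
    return (c["pose"]@np.array([(u-K[0,2])/K[0,0]*z,(v-K[1,2])/K[1,1]*z,z,1]))[:3]
def cloud(c):
    z=c["z_map"];v,u=np.indices(z.shape);K=c["K"]
    P=np.stack([(u-K[0,2])/K[0,0]*z,(v-K[1,2])/K[1,1]*z,z],-1)
    return P@c["pose"][:3,:3].T+c["pose"][:3,3]
E
python3 - <<'E'
from h import *
c=np.load("top0.npz");s=np.load("scene0.npz")
a=cv2.resize(c["pixels"][150:310,225:425],None,fx=4,fy=4,interpolation=2)[:600,:,::-1]
cv2.imwrite("pics/topcrop.png",a)
b=cv2.resize(s["pixels"][170:350,220:420],None,fx=3,fy=3,interpolation=2)[:,:,::-1]
cv2.imwrite("pics/scenecrop.png",b)
P=cloud(c);W=P[150:310,225:430]
print("corners of base by z~.018:")
m=(abs(P[...,2]-.018)<.004);m[:150]=0;m[310:]=0;m[:,:225]=0;m[:,375:]=0
print(cv2.minAreaRect(P[m][:,:2].astype(np.float32)))
m=(abs(P[...,2]-.150)<.005);m[:150]=0;m[310:]=0;m[:,:225]=0;m[:,310:]=0
print(cv2.minAreaRect(P[m][:,:2].astype(np.float32)),m.sum())
E
```

```text
corners of base by z~.018:
((0.6447295546531677, 0.06283767521381378), (0.4232063293457031, 0.39053723216056824), 70.32554626464844)
((0.6479401588439941, 0.052110813558101654), (0.22150267660617828, 0.2353435754776001), 74.40255737304688) 2431
```

View pics/topcrop.png

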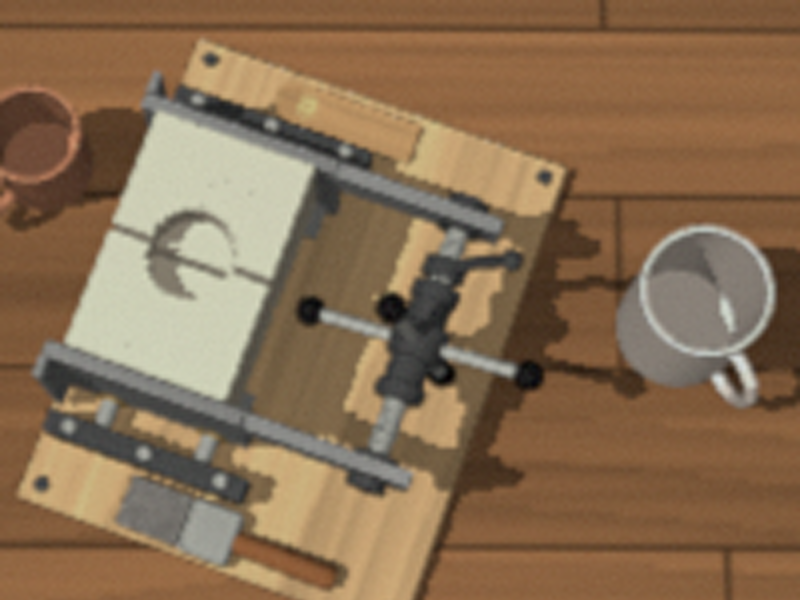

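View pics/scenecrop.png

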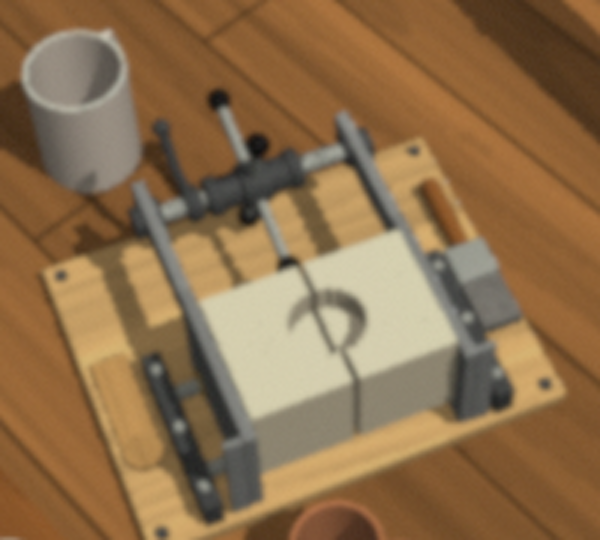

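The top crop shows these points:
- Knobs: left (310,311), right (529,376), top (391,307), bottom (441,372)
- Lever ball: (513,260)
- Base screws: (210,60), (545,177), (42,484)

The jug at (697,310) sits close to the right knob.

Run:
```python
from h import *
c=np.load("top0.npz");s=np.load("scene0.npz");P=cloud(c);S=cloud(s)
def best(P,u,v,cam,r):  # nearest-to-camera patch median
    w=P[int(v)-1:int(v)+2,int(u)-1:int(u)+2].reshape(-1,3);return np.round(w[np.argsort(-w[:,2])[:4]].mean(0),3)
for n,u,v in[("kL",310,311),("kR",529,376),("kT",391,307),("kB",441,372),("lev",513,260),("tieA",450,245),("tieB",382,460),("bodyA",437,290),("bodyB",400,380),("s1",210,60),("s2",545,177),("s3",42,484),("fL",240,272),("fR",265,280)]:
    print(n,best(P,225+u/4,150+v/4,0,0))
print("scene")
for n,u,v in[("kL",288,265),("kR",219,99),("kT",258,144),("lev",162,127)]:
    print(n,best(S,220+u/3,170+v/3,0,0))
# jug extents
m=(P[...,2]>.05)&(P[...,2]<.2)&(P[...,0]>.5)&(P[...,0]<.8)&(P[...,1]<-.12)&(P[...,1]>-.4)
q=P[m];print("jug",np.percentile(q,[1,50,99],axis=0).round(3))
```

```text
kL [ 0.621 -0.003  0.114]
kR [ 0.563 -0.158  0.161]
kT [ 0.6   -0.058  0.219]
kB [ 0.585 -0.1    0.061]
lev [ 0.639 -0.144  0.196]
tieA [ 0.662 -0.104  0.136]
tieB [ 0.505 -0.055  0.145]
bodyA [ 0.629 -0.094  0.146]
bodyB [ 0.562 -0.07   0.143]
s1 [0.839 0.079 0.023]
s2 [ 0.64  -0.146  0.391]
s3 [0.456 0.143 0.388]
fL [0.559 0.025 0.486]
fR [0.634 0.028 0.148]
scene
kL [0.634 0.008 0.133]
kR [ 0.569 -0.154  0.157]
kT [ 0.607 -0.055  0.219]
lev [ 0.643 -0.14   0.196]
jug [[ 0.559 -0.333  0.052]
 [ 0.632 -0.274  0.116]
 [ 0.691 -0.121  0.193]]
```

```bash
cat >> h.py <<'E'
from scipy.spatial.transform import Rotation as Ro
A=np.radians(70.);X=np.array([np.cos(A),np.sin(A),0]);Y=np.array([-np.sin(A),np.cos(A),0]);M=np.array([.594,-.079,0])
def c2w(x,y,z): return M+x*X+y*Y+np.array([0,0,z])
def w2c(p): d=np.array(p)-M; return np.array([d@X,d@Y,d[2]])
def rows(p0,r0,wps):
    """wps: (tcp world, R, nrows)"""
    p,R=np.array(p0),Ro.from_euler('xyz',r0)
    for t,Rt,n in wps:
        rv=(R.inv()*Rt).as_rotvec()/n;d=(np.array(t)-p)/n
        for i in range(n):
            s=np.round(R.inv().apply(d)*1000);a=np.round(rv,3)
            print([*map(float,s),*map(float,a)]);p=p+d;R=R*Ro.from_rotvec(rv)
        R=Rt
D=Ro.from_euler('xyz',[np.pi,0,A])
E
python3 - <<'E'
from h import *
from workcell import get_obs
o=get_obs();R1=Ro.from_euler('xyz',[np.pi,0,np.radians(118)])
rows(o["tool_pos"],o["ee_rot"],[((.50,.30,.44),R1,8),(c2w(-.03,0,.442),D,8)])
E
```

```text
[-51.0, -26.0, -4.0, -0.0, 0.0, 0.104]
[-54.0, -21.0, -4.0, -0.0, 0.0, 0.104]
[-56.0, -15.0, -4.0, -0.0, 0.0, 0.104]
[-57.0, -9.0, -4.0, -0.0, 0.0, 0.104]
[-58.0, -3.0, -4.0, -0.0, 0.0, 0.104]
[-58.0, 3.0, -4.0, -0.0, 0.0, 0.104]
[-57.0, 9.0, -4.0, -0.0, 0.0, 0.104]
[-56.0, 15.0, -4.0, -0.0, 0.0, 0.104]
[-50.0, -15.0, -0.0, 0.0, -0.0, 0.105]
[-51.0, -9.0, -0.0, 0.0, -0.0, 0.105]
[-52.0, -4.0, -0.0, 0.0, -0.0, 0.105]
[-52.0, 1.0, -0.0, 0.0, -0.0, 0.105]
[-52.0, 7.0, -0.0, 0.0, -0.0, 0.105]
[-51.0, 12.0, -0.0, 0.0, -0.0, 0.105]
[-49.0, 17.0, -0.0, 0.0, -0.0, 0.105]
[-47.0, 22.0, -0.0, 0.0, -0.0, 0.105]
```

{"api": "play_rows", "payload": {
  "series": [
    [[-42, -24, -4, 0, 0, 0.09], [-44, -18, -4, 0, 0, 0.09], [-46, -13, -4, 0, 0, 0.09], [-47, -8, -4, 0, 0, 0.09], [-48, -3, -4, 0, 0, 0.09], [-48, 3, -4, 0, 0, 0.09], [-47, 8, -4, 0, 0, 0.09], [-46, 13, -4, 0, 0, 0.09]]
  ],
  "jaw": 0
}}

```text
time: 0.9
tool_pos: [0.4525, 0.3654, 0.4369]
ee_rot: [-3.141, -0.0, 2.171]
force: [0.8, 0.7, 0.1]
gripper_width: 0.0308
finger_force: 0.0
```

Run:
```python
from h import *
from workcell import get_obs
o=get_obs();print(o["tool_pos"],o["ee_rot"],o["force"])
rows(o["tool_pos"],o["ee_rot"],[(c2w(-.04,0,.442),D,11)])
```

```text
[0.45247746 0.36540394 0.43685056] [-3.14147503e+00 -1.34667174e-04  2.17117660e+00] [0.77229665 0.70347412 0.07648245]
[-43.0, -15.0, -0.0, -0.0, -0.0, 0.086]
[-44.0, -11.0, -0.0, -0.0, -0.0, 0.086]
[-45.0, -8.0, -0.0, -0.0, -0.0, 0.086]
[-45.0, -4.0, -0.0, -0.0, -0.0, 0.086]
[-45.0, 0.0, -0.0, -0.0, -0.0, 0.086]
[-45.0, 4.0, -0.0, -0.0, -0.0, 0.086]
[-45.0, 8.0, -0.0, -0.0, -0.0, 0.086]
[-44.0, 12.0, -0.0, -0.0, -0.0, 0.086]
[-43.0, 16.0, -0.0, -0.0, -0.0, 0.086]
[-41.0, 19.0, -0.0, -0.0, -0.0, 0.086]
[-39.0, 23.0, -0.0, -0.0, -0.0, 0.086]
```

{"api": "play_rows", "payload": {
  "series": [
    [[-43, -15, 0, 0, 0, 0.086], [-44, -11, 0, 0, 0, 0.086], [-45, -8, 0, 0, 0, 0.086], [-45, -4, 0, 0, 0, 0.086], [-45, 0, 0, 0, 0, 0.086], [-45, 4, 0, 0, 0, 0.086], [-45, 8, 0, 0, 0, 0.086], [-44, 12, 0, 0, 0, 0.086]]
  ]
}}

```text
time: 1.7
tool_pos: [0.5459, 0.0144, 0.4367]
ee_rot: [-3.141, -0.0, 1.483]
force: [0.5, -0.1, -0.0]
gripper_width: 0.0003
finger_force: 0.0
```

{"api": "play_rows", "payload": {
  "series": [
    [[-43, 16, 0, 0, 0, 0.086], [-41, 19, 0, 0, 0, 0.086], [-35, 23, 0, 0, 0, 0.086], [0, 0, 0, 0, 0, 0], [0, 0, 0, 0, 0, 0], [0, 0, 0, 0, 0, 0], [0, 0, 0, 0, 0, 0], [0, 0, 0, 0, 0, 0]]
  ]
}}

```text
time: 2.5
tool_pos: [0.5835, -0.1101, 0.4368]
ee_rot: [-3.142, -0.001, 1.231]
force: [-0.8, 0.0, -0.7]
gripper_width: 0.0004
finger_force: 0.0
```

Run:
```python
from h import *
from workcell import get_obs,camera
o=get_obs();print(o["tool_pos"],w2c(o["tool_pos"]),o["ee_rot"],o["force"])
c=camera("wrist");T=np.eye(4);T[:3,:3]=Ro.from_euler('xyz',o["ee_rot"]).as_matrix();T[:3,3]=o["tool_pos"]
c["pose"]=T@c["T_tool_cam"];np.savez("w1.npz",**c);cv2.imwrite("pics/w1.png",c["pixels"][:,:,::-1])
```

```text
[ 0.58345968 -0.1100914   0.43679732] [-0.03282136 -0.00072923  0.43679732] [-3.14154228e+00 -6.84788782e-04  1.23098277e+00] [-0.75623456  0.04339403 -0.71685419]
```

View pics/w1.png

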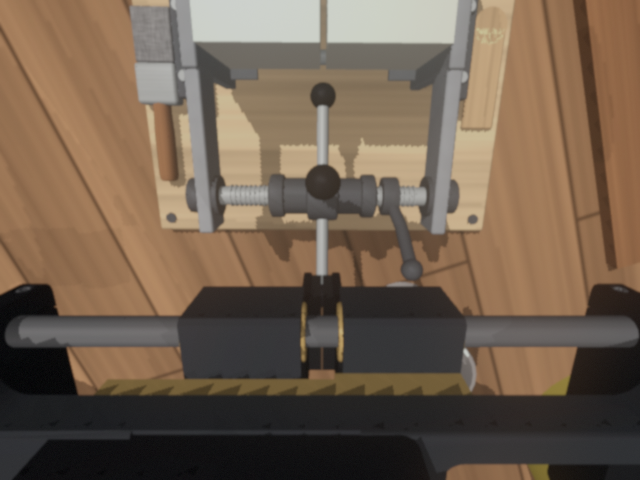

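The wrist view is well aligned: top knob (323,182), far knob (322,96), lever ball (412,270), and the mould gap near (324,30). The shut fingers stand behind the top knob.

Run:
```python
from h import *
c=dict(np.load("w1.npz"));P=cloud(c)
for n,u,v,r in[("kT",323,182,.011),("kL",322,96,.011),("lev",412,270,.008),("bodyL",290,195,.0155),("bodyR",355,195,.0155)]:
    q=np.median(P[v-2:v+3,u-2:u+3].reshape(-1,3),0);cam=c["pose"][:3,3];d=(q-cam)/np.linalg.norm(q-cam)
    print(n,(w2c(q+r*d)*1000).round(1))
for v in(20,30,36):
    print(c["pixels"][v,316:334].mean(-1).round(),"mm/px",P[v,310,2].round(3),abs(w2c(P[v,300])-w2c(P[v,310]))[1]*100)
```

```text
kT [ 18.4  -1.6 207.1]
kL [ 78.1  -0.7 102.8]
lev [-47.3 -66.7 187. ]
bodyL [ -3.8  26.1 125. ]
bodyR [ -3.  -29.8 124.9]
[204. 204. 198. 176. 143. 124. 123. 124. 123. 123. 135. 167. 194. 203.
 204. 204. 204. 204.] mm/px 0.152 0.6853006613294559
[204. 203. 197. 176. 143. 124. 122. 123. 123. 122. 134. 166. 193. 203.
 204. 204. 204. 204.] mm/px 0.15 0.688319767500294
[204. 203. 197. 176. 143. 123. 122. 122. 123. 124. 141. 173. 196. 203.
 204. 204. 204. 204.] mm/px 0.15 0.6971550427868813
```

{"api": "play_rows", "payload": {
  "series": [
    [[3, 0, 14.5, 0, 0, 0], [3, 0, 14.5, 0, 0, 0], [4, 0, 14.5, 0, 0, 0], [4, 0, 14.5, 0, 0, 0], [5, 0, 0, 0, 0, 0], [5, 0, 0, 0, 0, 0], [5, 0, 0.5, 0, 0, 0], [5, 0, 0.5, 0, 0, 0]]
  ]
}}

```text
time: 3.35
tool_pos: [0.595, -0.0795, 0.3784]
ee_rot: [3.141, 0.001, 1.228]
force: [-2.2, -5.1, 1.7]
gripper_width: 0.0007
finger_force: 2.9
```

```bash
sed -i 's/M=np.array(\[.594,-.079,0\])/M=np.array([.5928,-.0822,0])/' h.py
cat > st.py <<'E'
from h import *
from workcell import get_obs
o=get_obs();p=w2c(o["tool_pos"])*1000;f=o["force"];fx,fy,fz=f@X,f@Y,f[2]
th=np.arcsin(np.clip((p[0]+20.5)/85,-1,1));print("t",o["time"],"tcp",p.round(1),"rot",np.round(o["ee_rot"],3),"F",np.round([fx,fy,fz],1),"th",np.degrees(th).round(1),"Ft",(-(fx*np.cos(th)-fz*np.sin(th))).round(1))
E
python3 st.py
```

```text
t 3.35 tcp [  3.3  -1.2 378.4] rot [3.141e+00 1.000e-03 1.228e+00] F [-5.6  0.3  1.7] th 16.2 Ft 5.8
```

{"api": "play_rows", "payload": {
  "series": [
    [[6.7, 0, 2.4, 0, 0, 0], [6.8, 0, 3.1, 0, 0, 0], [6.4, 0, 3.6, 0, 0, 0], [6.2, 0, 4.2, 0, 0, 0], [5.7, 0, 4.7, 0, 0, 0], [5.3, 0, 5.2, 0, 0, 0], [4.8, 0, 5.7, 0, 0, 0], [4.3, 0, 6, 0, 0, 0]]
  ]
}}

```text
time: 4.15
tool_pos: [0.6108, -0.036, 0.3442]
ee_rot: [3.139, -0.0, 1.228]
force: [-1.6, -2.2, 6.6]
gripper_width: 0.0007
finger_force: 3.9
```

```bash
python3 st.py
```

```text
t 4.15 tcp [ 49.5  -1.1 344.2] rot [ 3.139 -0.     1.228] F [-2.7  0.8  6.6] th 55.5 Ft 6.9
```

{"api": "play_rows", "payload": {
  "series": [
    [[-10, 0, -20, 0, 0, 0], [-15, 0, -40, 0, 0, 0], [-35, 0, -20, 0, 0, 0], [-40, 0, 0, 0, 0, 0], [-31, 0, 0, 0, 0, 0], [0, 0, 28, 0, 0, 0], [0, 0, 28, 0, 0, 0], [4, 0, 0, 0, 0, 0]]
  ]
}}

```text
time: 4.95
tool_pos: [0.5669, -0.1551, 0.3641]
ee_rot: [-3.137, 0.001, 1.228]
force: [-0.2, -0.2, -0.1]
gripper_width: 0.0006
finger_force: 0.0
```

```bash
python3 st.py
```

```text
t 4.95 tcp [-77.4  -0.6 364.1] rot [-3.137e+00  1.000e-03  1.228e+00] F [-0.2  0.1 -0.1] th -42.0 Ft 0.2
```

{"api": "play_rows", "payload": {
  "series": [
    [[8, 0, -2.5, 0, 0, 0], [7.4, 0, -4.7, 0, 0, 0], [8, 0, -3.9, 0, 0, 0], [8.3, 0, -3.1, 0, 0, 0], [8.7, 0, -2.1, 0, 0, 0], [8.8, 0, -1.3, 0, 0, 0], [8.9, 0, -0.3, 0, 0, 0], [8.9, 0, 0.6, 0, 0, 0]]
  ]
}}

```text
time: 5.75
tool_pos: [0.5904, -0.0929, 0.3865]
ee_rot: [3.139, 0.001, 1.228]
force: [-3.0, -5.2, 4.8]
gripper_width: 0.0009
finger_force: 3.3
```

```bash
python3 st.py
```

```text
t 5.75 tcp [-10.9  -1.4 386.5] rot [3.139e+00 1.000e-03 1.228e+00] F [-5.9  1.   4.8] th 6.5 Ft 6.4
```

{"api": "play_rows", "payload": {
  "series": [
    [[6.6, 0, 2.5, 0, 0, 0], [7.2, 0, 3.5, 0, 0, 0], [7.1, 0, 4.1, 0, 0, 0], [6.8, 0, 3, 0, 0, 0], [6.5, 0, 3.5, 0, 0, 0], [6.2, 0, 4.1, 0, 0, 0], [5.8, 0, 4.6, 0, 0, 0], [5.3, 0, 5.2, 0, 0, 0]]
  ]
}}

```text
time: 6.55
tool_pos: [0.608, -0.0438, 0.3559]
ee_rot: [3.139, -0.0, 1.229]
force: [-3.3, -4.5, 5.7]
gripper_width: 0.0001
finger_force: 3.8
```

```bash
python3 st.py
```

```text
t 6.55 tcp [ 41.3  -1.2 355.9] rot [ 3.139 -0.     1.229] F [-5.4  1.6  5.7] th 46.6 Ft 7.8
```

{"api": "play_rows", "payload": {
  "series": [
    [[4.9, 0, 5.7, 0, 0, 0], [4.4, 0, 6, 0, 0, 0], [-10, 0, -20, 0, 0, 0], [-15, 0, -40, 0, 0, 0], [-35, 0, -20, 0, 0, 0], [-40, 0, 0, 0, 0, 0], [-31, 0, 0, 0, 0, 0], [0, 0, 28, 0, 0, 0]]
  ]
}}

```text
time: 7.35
tool_pos: [0.566, -0.1635, 0.3992]
ee_rot: [3.133, -0.001, 1.222]
force: [0.5, -0.4, 0.0]
gripper_width: 0.0003
finger_force: 0.0
```

```bash
python3 st.py
```

```text
t 7.35 tcp [-85.5  -2.6 399.2] rot [ 3.133e+00 -1.000e-03  1.222e+00] F [-0.2 -0.6  0. ] th -49.9 Ft 0.1
```

{"api": "play_rows", "payload": {
  "series": [
    [[0, 0, 28, 0, 0, 0], [7, 0, 0, 0, 0, 0], [6, 0, -1, 0, 0, 0], [5, 0, -1, 0, 0, 0], [4, 0, -2, 0, 0, 0], [4, 0, -2, 0, 0, 0], [4, 0, -1.8, 0, 0, 0], [4, 0, -1.7, 0, 0, 0]]
  ]
}}

```text
time: 8.15
tool_pos: [0.578, -0.1277, 0.3769]
ee_rot: [3.14, 0.002, 1.227]
force: [-1.7, -6.2, 1.3]
gripper_width: 0.0001
finger_force: 3.3
```

```bash
python3 st.py
```

```text
t 8.15 tcp [-47.8  -1.7 376.9] rot [3.140e+00 2.000e-03 1.227e+00] F [-6.4 -0.5  1.3] th -18.8 Ft 5.6
```

{"api": "play_rows", "payload": {
  "series": [
    [[2.1, 0, -0.6, 0, 0, 0], [2.1, 0, -0.6, 0, 0, 0], [2.1, 0, -0.5, 0, 0, 0], [2.1, 0, -0.5, 0, 0, 0], [2.1, 0, -0.4, 0, 0, 0], [2.2, 0, -0.4, 0, 0, 0], [2.2, 0, -0.3, 0, 0, 0], [2.2, 0, -0.3, 0, 0, 0]]
  ]
}}

```text
time: 8.95
tool_pos: [0.5836, -0.1119, 0.381]
ee_rot: [3.14, 0.002, 1.227]
force: [-4.8, -6.2, 5.3]
gripper_width: 0.0005
finger_force: 3.9
```

```bash
python3 st.py
```

```text
t 8.95 tcp [-31.1  -1.6 381. ] rot [3.140e+00 2.000e-03 1.227e+00] F [-7.4  2.4  5.3] th -7.1 Ft 6.7
```

{"api": "play_rows", "payload": {
  "series": [
    [[1.5, 0, -0.1, 0, 0, 0], [1.5, 0, -0.1, 0, 0, 0], [1.5, 0, -0.1, 0, 0, 0], [1.5, 0, 0, 0, 0, 0], [1.5, 0, 0, 0, 0, 0], [1.5, 0, 0, 0, 0, 0], [1.5, 0, 0, 0, 0, 0], [1.5, 0, 0, 0, 0, 0]]
  ]
}}

```text
time: 9.75
tool_pos: [0.5877, -0.1003, 0.3812]
ee_rot: [3.14, 0.001, 1.227]
force: [-4.2, -6.3, 4.9]
gripper_width: 0.0004
finger_force: 3.7
```

```bash
python3 st.py
```

```text
t 9.75 tcp [-18.8  -1.5 381.2] rot [3.140e+00 1.000e-03 1.227e+00] F [-7.4  1.8  4.9] th 1.2 Ft 7.5
```

{"api": "play_rows", "payload": {
  "series": [
    [[1, 0, 0, 0, 0, 0], [1, 0, 0, 0, 0, 0], [1, 0, 0, 0, 0, 0], [1, 0, 0.1, 0, 0, 0], [1, 0, 0.1, 0, 0, 0], [1, 0, 0.1, 0, 0, 0], [1, 0, 0.1, 0, 0, 0], [1, 0, 0.1, 0, 0, 0]]
  ]
}}

```text
time: 10.55
tool_pos: [0.5903, -0.0934, 0.3808]
ee_rot: [3.14, 0.002, 1.226]
force: [-5.1, -8.2, 5.6]
gripper_width: 0.0005
finger_force: 4.7
```

```bash
cat > g.py <<'E'
import st
from h import *
from workcell import camera
o=st.o
c=camera("wrist");T=np.eye(4);T[:3,:3]=Ro.from_euler('xyz',o["ee_rot"]).as_matrix();T[:3,3]=o["tool_pos"];c["pose"]=T@c["T_tool_cam"]
P=cloud(c)-M;g=c["pixels"].mean(-1);Cx=P@X;Cy=P@Y
for x in(.122,.135,.215): 
    m=(abs(Cx-x)<.004)&(abs(P[...,2]-.15)<.012)&(abs(Cy)<.03)
    if m.sum()==0: print("none");continue
    v=np.unique(np.where(m)[0]);v=int(np.median(v));us=np.where(m[v])[0];r=g[v,us.min():us.max()+1]
    px=.06/(us.max()-us.min());print(x,v,"gap mm",(((np.median(r)-r).clip(0)/ (np.median(r)-123)).sum()*px*1000).round(2),"min",r.min().round())
E
python3 g.py
```

```text
t 10.55 tcp [-11.4  -1.5 380.8] rot [3.140e+00 2.000e-03 1.226e+00] F [-9.5  2.   5.6] th 6.1 Ft 10.0
0.122 29 gap mm 0.29 min 205.0
0.135 5 gap mm 0.24 min 205.0
none
```

{"api": "play_rows", "payload": {
  "series": [
    [[0.4, 0, 0, 0, 0, 0], [0.4, 0, 0, 0, 0, 0], [0.4, 0, 0.1, 0, 0, 0], [0.4, 0, 0, 0, 0, 0], [0.4, 0, 0.1, 0, 0, 0], [0.4, 0, 0, 0, 0, 0], [0.4, 0, 0.1, 0, 0, 0], [0.4, 0, 0.1, 0, 0, 0]]
  ]
}}

```text
time: 11.4
tool_pos: [0.5913, -0.0906, 0.3805]
ee_rot: [3.14, 0.002, 1.226]
force: [-5.4, -7.5, 7.1]
gripper_width: 0.0003
finger_force: 5.0
```

```bash
cat >> st.py <<'E'
z=np.cos(th)*85;x=p[0]+9.5;print("Ftorque",((-fx*z+fz*-x*-1*-1*-1 if False else (-fx)*z-(-fz)*x)/85).round(2))
E
python3 st.py
```

```text
t 11.4 tcp [ -8.5  -1.5 380.5] rot [3.140e+00 2.000e-03 1.226e+00] F [-8.9  2.5  7.1] th 8.1 Ft 9.8
Ftorque 8.86
```

{"api": "play_rows", "payload": {
  "series": [
    [[0.3, 0, 0, 0, 0, 0], [0.3, 0, 0, 0, 0, 0], [0.3, 0, 0.1, 0, 0, 0], [0.3, 0, 0, 0, 0, 0], [0.3, 0, 0.1, 0, 0, 0], [0.3, 0, 0, 0, 0, 0], [0.3, 0, 0.1, 0, 0, 0], [0.3, 0, 0.1, 0, 0, 0]]
  ]
}}

```text
time: 12.2
tool_pos: [0.5921, -0.0885, 0.3801]
ee_rot: [3.14, 0.002, 1.226]
force: [-5.5, -8.6, 7.9]
gripper_width: 0.0007
finger_force: 5.3
```

```bash
python3 st.py
```

```text
t 12.2 tcp [ -6.2  -1.5 380.1] rot [3.140e+00 2.000e-03 1.226e+00] F [-10.    2.2   7.9] th 9.7 Ft 11.2
Ftorque 10.13
```

{"api": "play_rows", "payload": {
  "series": [
    [[-12, 0, 0, 0, 0, 0], [-13, 0, -30, 0, 0, 0], [-20, 31, -10, 0, 0, 0], [-20, 31, 0, 0, 0, 0], [-2, 0, 20, 0, 0, 0], [0, 0, 30, 0, 0, 0], [0, 0, 10, 0, 0, 0], [0, 0, 0, 0, 0, 0]]
  ]
}}

```text
time: 13.0
tool_pos: [0.6282, -0.1695, 0.3572]
ee_rot: [-3.139, -0.0, 1.229]
force: [0.3, 1.0, -0.4]
gripper_width: 0.0006
finger_force: 0.0
```

```bash
python3 st.py
python3 - <<'E'
from h import *
from workcell import get_obs,camera
o=get_obs()
c=camera("wrist");T=np.eye(4);T[:3,:3]=Ro.from_euler('xyz',o["ee_rot"]).as_matrix();T[:3,3]=o["tool_pos"]
c["pose"]=T@c["T_tool_cam"];cv2.imwrite("pics/w2.png",c["pixels"][:,:,::-1]);np.savez("w2.npz",**c)
E
```

```text
t 13.0 tcp [-69.9 -63.1 357.2] rot [-3.139 -0.     1.229] F [ 1.1  0.1 -0.4] th -35.6 Ft -0.6
Ftorque -0.55
```

View pics/w2.png

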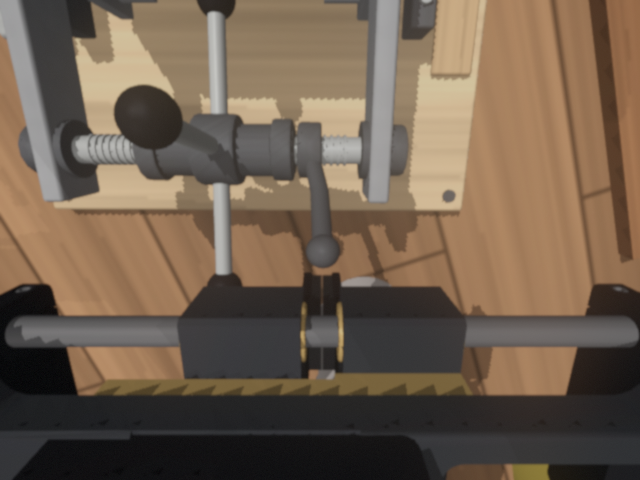

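The wrist view shows the shut fingers directly behind the lever ball at (322,250). Now I'll push it over.

{"api": "play_rows", "payload": {
  "series": [
    [[8.5, 0, -3.5, 0, 0, 0], [6.5, 0, -3.5, 0, 0, 0], [7, 0, -3.5, 0, 0, 0], [7.3, 0, -2.8, 0, 0, 0], [7.6, 0, -2.1, 0, 0, 0], [7.8, 0, -1.2, 0, 0, 0], [7.8, 0, -0.4, 0, 0, 0], [7.8, 0, 0.4, 0, 0, 0]]
  ]
}}

```text
time: 13.85
tool_pos: [0.6489, -0.113, 0.3761]
ee_rot: [3.14, -0.0, 1.229]
force: [-1.5, -3.7, 2.8]
gripper_width: 0.0002
finger_force: 2.1
```

```bash
python3 st.py
```

```text
t 13.85 tcp [ -9.7 -63.2 376.1] rot [ 3.14  -0.     1.229] F [-4.   0.2  2.8] th 7.3 Ft 4.3
Ftorque 3.92
```

{"api": "play_rows", "payload": {
  "series": [
    [[5.2, 0, 1.5, 0, 0, 0], [5.1, 0, 2, 0, 0, 0], [5.1, 0, 2, 0, 0, 0], [4.9, 0, 2, 0, 0, 0], [3.6, 0, 1.8, 0, 0, 0], [2.3, 0, 1.3, 0, 0, 0], [1.8, 0, 1, 0, 0, 0], [1, 0, 0.6, 0, 0, 0]]
  ]
}}

```text
time: 14.65
tool_pos: [0.6584, -0.0856, 0.3624]
ee_rot: [3.141, -0.0, 1.229]
force: [-1.8, -1.9, 5.9]
gripper_width: 0.0005
finger_force: 2.6
```

```bash
python3 st.py
```

```text
t 14.65 tcp [ 19.2 -62.8 362.4] rot [ 3.141 -0.     1.229] F [-2.4  1.   5.9] th 27.8 Ft 4.9
Ftorque 4.1
```

{"api": "play_rows", "payload": {
  "series": [
    [[-6, 0, 0, 0, 0, 0], [-14, 0, 0, 0, 0, 0], [-30, 0, -25, 0, 0, 0], [-40, 0, -40, 0, 0, 0], [0, 0, -20, 0, 0, 0], [0, 0, 0, 0, 0, 0], [0, 0, 0, 0, 0, 0], [0, 0, 0, 0, 0, 0]]
  ]
}}

```text
time: 15.45
tool_pos: [0.6296, -0.1658, 0.4413]
ee_rot: [-3.139, -0.0, 1.23]
force: [0.2, 0.3, 0.1]
gripper_width: 0.0006
finger_force: 0.0
```

```bash
python3 st.py
python3 - <<'E'
from h import *
from workcell import get_obs,camera
o=get_obs()
c=camera("wrist");T=np.eye(4);T[:3,:3]=Ro.from_euler('xyz',o["ee_rot"]).as_matrix();T[:3,3]=o["tool_pos"]
c["pose"]=T@c["T_tool_cam"];cv2.imwrite("pics/w3.png",c["pixels"][:,:,::-1]);np.savez("w3.npz",**c)
E
```

```text
t 15.45 tcp [-66.  -63.2 441.3] rot [-3.139 -0.     1.23 ] F [ 0.4 -0.   0.1] th -32.3 Ft -0.4
Ftorque -0.39
```

View pics/w3.png

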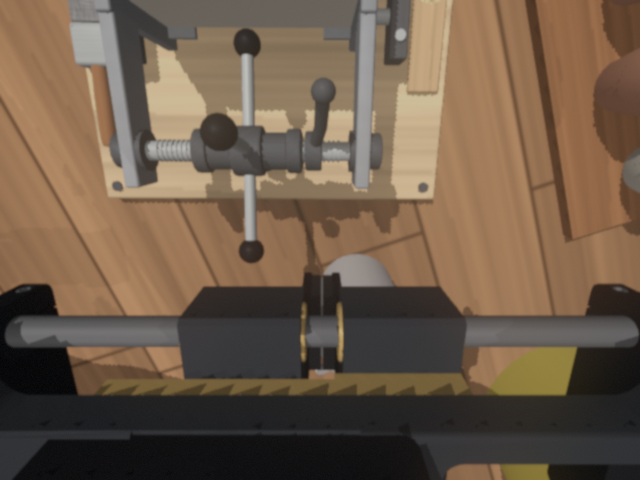

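Run:
```python
from h import *
from workcell import hand_in
c=dict(np.load("w3.npz"));P=cloud(c)
for n,u,v,r in[("kT",219,132,.011),("lev",322,90,.008)]:
    q=np.median(P[v-2:v+3,u-2:u+3].reshape(-1,3),0);cam=c["pose"][:3,3];d=(q-cam)/np.linalg.norm(q-cam)
    k=w2c(q+r*d);a=np.arctan2(k[0],k[2]-.125);print(n,(k*1000).round(1),np.degrees(a).round(1),"v",(a+.7).round(2))
    va=a+.7
if va>1.12: print(hand_in())
```

```text
kT [ 13.6  -1.4 209.1] 9.2 v 0.86
lev [ 39.7 -62.6 189.1] 31.8 v 1.26
the job is handed in; nothing more can be done
None
```

I wound the turnbuckle to about 4 N above free running, which is inside the snug range. The locknut lever measured 1.26 rad, so it is jammed. I let go and handed the job in at about 15 s; no verdict came back, and I did not re-measure the bystanders.

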